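# Brush out a cylinder sleeve and lift it from its fixture for inspection

### The arm

A 6-joint arm with a two-finger parallel gripper is mounted at the origin on a cart in front of the work surface, level with it; the furniture and walls round the work are solid. World frame = base frame: x ahead of the robot, y to its left, z up, the work surface at z = 0. Lengths are in m, angles in rad, forces in N, time in s.
With the tool pointing down it reaches from about 0.375 to 0.9 m from the base axis. Payload 3.1 kg.
Tool frame: the origin (TCP) lies between the finger pads; the fingertips stand manip.finger_overhang ahead of it and the grasp point (between the pads) lies 5 mm behind it (manip.finger_overhang is the distance from the TCP to the fingertips, in m); z points along the fingers, y is the line along which they close (so a half turn about z gives the same grasp; the last joint's range is limited). The gripper opens to 85 mm and grips with 20 to 120 N. Pads are 22 mm wide; open, the fingers measure 114 mm over their backs; the gripper's body (76 mm by 85 mm) begins 54 mm behind the grasp point. The pads swing forward as they close: fully open they stand 13 mm farther back than shut.
Start: joints at [-1.319, 0.527, 1.433, -0, 1.181, -0.178], TCP at [0.26, -0.568, 0.245] pointing down, gripper open.
Joint ranges: [-3.08, 3.08], [-0.75, 2.2], [0.22, 2.44], [-1.43, 4.57], [0, 2.65], [-2.85, 2.85]. Speed limits (rad/s): [2.79, 2.79, 3.14, 3.14, 3.14, 3.14].

### API

Orientations are given as a unit quaternion [x, y, z, w].
In Python, from station import manip gives the robot as it stands.
- The arm moves only by the tool drive_tool, never from a script. Its argument "plan" is a list of rows, each a list of 7 numbers: the shift along the tool's x, y, z in m, then the turn, a rotation vector about the tool's x, y, z in degrees, then the opening, from -1 (shut) to 1 (fully open). In form: [[x, y, z, wx, wy, wz, gripper], ...]. A call has 1 to 10 rows; each row shifts and turns the commanded pose from where the row before left it, along the tool's axes as they then stand; what a row does not reach is not made up. A row lasts 1/10 s, in which the tool goes at most 50 mm and 8.59 degrees, less where a joint would pass 70% of its speed; a pose out of reach is approached as far as the arm can. A call is refused whole if a number of a shift passes 0.05 or a number of a turn 8.59, either way. A call with a gripper value outside its range is refused whole. The fingers move at their own pace and stop on an object; "newtons" is the grip in N (left out, the last holds). Time passes only in rows, so rows that do not move let the fingers close. It gives the time, the measured TCP pose, the force, the opening and the grip force at its end, in the units of the state.
- manip.sense(): the state, without advancing time (a new reading comes with each control period).
- manip.snapshot(name): name is "scene" or "top" or "wrist"; returns a dict with "image" (400x640x3 uint8, red, green, blue), "z_map" (400x640 float32, m along the optical axis (not along the pixel's ray), 0 where there is no reading), "fov_y" (degrees; the focal length in pixels is half the picture's height over the tangent of half this angle, whatever the lens; pixels are square), "cx", "cy" (the principal point, pixels), "extrinsics" (4x4, takes a point from camera to world coordinates); the wrist camera has in their place "mount" (4x4, takes a point from camera to tool coordinates, whose origin is the TCP and whose axes are the flange's). Camera axes: x right, y up, looking along -z (the intrinsics and any distortion apply to the point x, -y, -z); pixel columns grow to the right and rows downward; lengths in m; the calibration is good to about 2 mm. A picture is of the moment at which its call begins: read the wrist's pose just before it.
- manip.sign_off(): hands the job in; it is judged then, once.
The state is a dict: "t": time; "q": joint angles; "qd": joint speeds; "tau": joint torques, N m; "tcp_pos": TCP position; "tool_rot": TCP orientation; "force": force on the tool from outside, world axes, zero at the start; "ft_torque": the same for the moment, N m; "finger_gap": opening from 0.0 (shut) to 1.0 (fully open); "gripper_force": force on a finger pad.
Only numpy, scipy, OpenCV 4.12 (cv2) and the standard library are available. Lean on these libraries where they do the work, as an engineer would, in place of code of your own. Each camera call takes 0.05 s, during which the arm holds its last target. There are 200 camera calls.

### The job

Take the thick brush from the wooden block and brush out the bore of the steel sleeve with two strokes, each right down to the bottom of the bore, drawing the bristles back up to the top after each. Stand the brush back in the block, swing the fixture's clamp fully aside, then lift the sleeve straight up out of the fixture. Finish still holding it in the gripper, steady and upright right above the fixture with its foot about 10 cm clear of the locating ring, so that the seal grooves can be looked at; leave the other things where they are.

Things in the scene. Friction and masses are not known exactly. Their poses are not given: they have to be found in the camera images.
- thick_brush: the thick one of two upright tube brushes, 185 mm long. Origin: centre of its foot, z up along the brush. From the foot: black bristle head z 0 to 70 mm, bristles 46 mm across that offer no resistance round a stiff core 36 mm across (chamfered foot); wire stem 6 mm thick; wooden handle 22 mm thick from z 112 to 184 mm. 0.12 kg. Stands loose in one of the two pockets of the block, either one.
- thin_brush: the thin brush, same length and handle (22 mm thick, z 112 to 184 mm), bristle head only 25 mm across; stands in the other pocket, its handle reaching 193 mm above the worktop; not needed. Origin: centre of its foot.
- brush_block: wooden block, 80 (x) x 160 (y) x 50 mm high, fixed to the worktop. Origin: centre of its underside. Two round pockets 50 mm across at y = -40 and y = +40 mm, x = 0, open at the top, floors 8 mm above the origin (42 mm deep).
- sleeve: steel cylinder sleeve, upright, 105 mm high, about 0.42 kg, loose in the fixture. Origin: centre of its foot (lower end), z up along its axis. Through bore 47 mm across; plain barrel 56 mm across from z 0 to 96 mm; flange 68 mm across from z 96 to 105 mm at the top; two black-ringed seal grooves in the lowest 20 mm, hidden while it is seated.
- fixture: holding fixture fixed to the worktop: grey base plate 145 x 104 x 12 mm (x from -56 to 89 mm, y from -52 to 52 mm) with a locating ring, 88 mm outside and 60 mm inside, from z 12 to 34 mm. Origin: underside, on the ring's axis. The sleeve stands in the ring, its foot on the plate at z = 12 mm, its top at z = 117 mm. A post 18 mm thick at x = +58 mm, y = 0 carries the clamp.
- clamp (a joint): angle of the swing clamp about the vertical post, rad: 0 = closed (its finger over the sleeve's flange, holding it down), growing anticlockwise seen from above, 1.57 = fully open at its stop. It stays where it is left (friction of about 1.5 N at the grip). The sleeve comes free above about 0.9 rad.
- clamp_grip (a point): middle of the clamp's upright black grip, a round knob 16 mm thick and 25 mm tall, its foot 13 mm below this point and its top 12 mm above it, on the end of the clamp's lever, 45 mm from the pivot. Closed it lies at x = +58, y = -45 mm of the fixture's frame, fully open at x = +103, y = 0. The lever under it has its top 127 mm above the worktop.
- clamp_pivot (a point): the clamp's pivot axis (vertical) at the top of the post; a nut rises 20 mm above this point.
- gear_pump: grey cast oil pump body standing on its pinion, 64 x 112 x 104 mm high; a bystander. Origin: centre of its underside.
- parts_dish: round steel parts dish, 106 mm across, 24 mm high; a bystander. Origin: centre of its underside.
- pliers: combination pliers, 168 mm long, 12 mm thick, lying near the front edge; a bystander. Origin: centre of its underside.

How it is judged:
On the way, in this order (a step that is already met when the one before it is completed fails the run):
1. the thick brush is pushed down the sleeve's bore: its foot within 20 mm of the bottom (horizontal distance between thick_brush and sleeve below 0.012 m and z of thick_brush in the frame of sleeve between -0.01 and 0.02 m), for 0.05 s.
2. it is drawn up: its foot at least 30 mm above the bottom, the bristles up at the top (horizontal distance between thick_brush and sleeve below 0.012 m and z of thick_brush in the frame of sleeve above 0.03 m), for 0.05 s.
3. second stroke, down to within 20 mm of the bottom again (all of step 1), for 0.05 s.
4. the brush is drawn up again (all of step 2), for 0.05 s.
5. the thick brush stands in a pocket of the block, let go (z of thick_brush in the frame of brush_block below 0.025 m and x of thick_brush in the frame of brush_block between -0.02 and 0.02 m and y of thick_brush in the frame of brush_block between -0.065 and 0.065 m and angle between thick_brush's own z axis and vertical below 0.3 rad and contact force between thick_brush and the fingers below 0.2 N), for 0.2 s.
6. the clamp is swung aside (1.2 rad or more) with the sleeve still seated (value of joint clamp above 1.2 rad and z of sleeve in the frame of fixture below 0.02 m), for 0.1 s.
7. the sleeve is lifted out of the ring, upright (z of sleeve in the frame of fixture above 0.05 m and angle between sleeve's own z axis and vertical below 0.12 rad), for 0.1 s.
At the end, for the whole second after the job is handed in: the gripper holds the sleeve clear of the fixture, foot 70 to 140 mm above the ring's top, within 40 mm of its axis, upright within 4 degrees (0.07 rad), still (under 20 mm/s and 0.15 rad/s); clamp open 1.2 rad or more; thick brush standing in a pocket of the block, let go (all of step 5 and z of sleeve in the frame of fixture between 0.104 and 0.174 m and horizontal distance between sleeve and fixture below 0.04 m and angle between sleeve's own z axis and vertical below 0.07 rad and linear speed of sleeve below 0.02 m/s and angular speed of sleeve below 0.15 rad/s and contact force between sleeve and the fingers above 2 N and contact force between sleeve and fixture below 0.1 N and value of joint clamp above 1.2 rad); the arm keeps its last pose, push and grip.
It fails at once if the thin brush, oil pump, parts dish or pliers are pushed away (more than 40 mm) (distance of any of thin_brush, gear_pump, parts_dish, pliers from where it was at the start of the episode above 0.04 m).
It fails at once if the sleeve is tipped (more than 0.35 rad) (angle between sleeve's own z axis and vertical above 0.35 rad).
It fails at once if the thick brush is dropped or falls over (angle between thick_brush's own z axis and vertical above 0.8 rad).
It also fails if it takes over 72 s, if anything falls off the work surface, if the arm or the gripper's body presses on something with over 40 N, if the wrist force passes 120 N, or if a joint passes its speed limit or range.

## Working session

There is one attempt and no reset: what is moved stays moved. The work goes in short steps, Python scripts to look and compute and a tool call to move; the robot and the scene stay as the last step left them, time stands still between calls to the robot, and variables do not carry over. Pictures are saved under pics/ and viewed, at most 10 in all, crops included, and the job is handed in when it is done.

Besides the shell and the picture viewer there is one more tool, called as name(argument=value, ...) on one line, values as JSON. drive_tool: Moves the arm, as the interface text tells. Its arguments: {"type":"object","properties":{"plan":{"type":"array"},"newtons":{"type":"number"}},"required":["plan"]}

```bash
mkdir -p pics
cat > h.py <<'E'
import numpy as np, cv2
from station import manip
def snap(n):
    s=manip.sense(); d=manip.snapshot(n)
    from scipy.spatial.transform import Rotation as R
    if 'extrinsics' in d: T=np.array(d['extrinsics'])
    else:
        W=np.eye(4);W[:3,:3]=R.from_quat(s['tool_rot']).as_matrix();W[:3,3]=s['tcp_pos'];T=W@np.array(d['mount'])
    return d,T
def cloud(d,T):
    h,w=d['z_map'].shape; f=h/2/np.tan(np.radians(d['fov_y'])/2)
    v,u=np.mgrid[:h,:w]; z=d['z_map']
    P=np.stack([(u-d['cx'])/f*z,-(v-d['cy'])/f*z,-z],-1)
    P=P@T[:3,:3].T+T[:3,3]; P[z<=0]=np.nan
    return P
def save(d,n): cv2.imwrite('pics/'+n,d['image'][:,:,::-1])
E
python3 - <<'E'
from h import *
print(manip.sense(), manip.finger_overhang)
for n in ('scene','top'):
    d,T=snap(n); save(d,n+'1.png'); P=cloud(d,T); np.save(n+'.npy',P)
    print(n,[k for k in d if k not in('image','z_map')],d['fov_y'],d['cx'],d['cy'],T.round(3).tolist())
    for k in d:
        if k not in('image','z_map','extrinsics'): print(k,d[k])
E
```

```text
{'t': 0.0, 'q': array([-1.31944945e+00,  5.28466348e-01,  1.43389303e+00,  1.69377126e-05,
        1.18138061e+00, -1.78491293e-01]), 'qd': array([-6.35342647e-04,  3.66524308e-04,  6.98113376e-04,  2.22634352e-04,
       -9.60384695e-05, -7.87639966e-04]), 'tau': array([-3.97650228e-04, -4.42349160e+01, -1.78026992e+01, -3.02103708e-04,
        8.35012266e-03,  4.72705437e-06]), 'tcp_pos': array([ 0.26031752, -0.56746486,  0.24433641]), 'tool_rot': array([ 9.76993778e-01,  2.13265105e-01, -3.12765350e-05, -1.07324032e-03]), 'force': array([-0.85915986, -0.26672716,  0.11543875]), 'ft_torque': array([-0.00162098, -0.03013331, -0.022033  ]), 'gripper_force': 0.0, 'finger_gap': 1.0023236811384282} 0.014
scene ['fov_y', 'cx', 'cy', 'extrinsics'] 44.92602010131468 320.55424268224465 199.02051463067417 [[-0.732, 0.29, -0.616, -0.125], [-0.681, -0.286, 0.675, 0.704], [0.019, 0.913, 0.407, 0.531], [0.0, 0.0, 0.0, 1.0]]
fov_y 44.92602010131468
cx 320.55424268224465
cy 199.02051463067417
top ['fov_y', 'cx', 'cy', 'extrinsics'] 49.96930133346641 323.5825011562105 205.1540204619322 [[-0.011, 0.986, -0.166, 0.344], [-1.0, -0.009, 0.015, -0.029], [0.013, 0.166, 0.986, 1.287], [0.0, 0.0, 0.0, 1.0]]
fov_y 49.96930133346641
cx 323.5825011562105
cy 205.1540204619322
```

View pics/scene1.png

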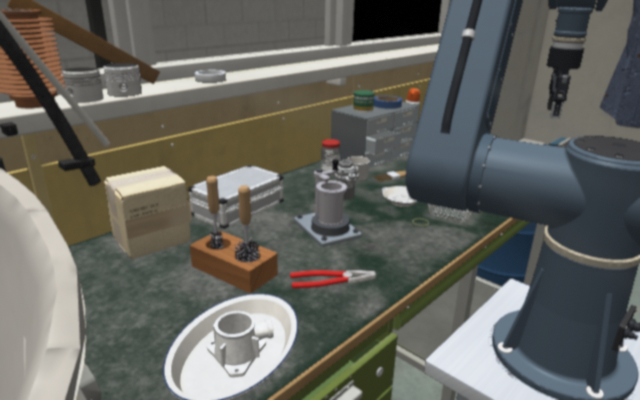

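View pics/top1.png

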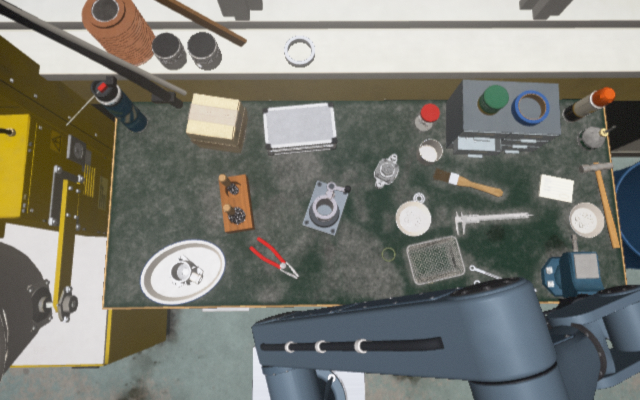

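The scene view shows the block at about (235,258) with the thick brush in the nearer pocket, and the sleeve at (331,205). In the top view the block is at (236,203), the thick bristle head at (237,215), the thin brush at (231,187), the sleeve at (323,209) and the clamp grip near (347,188).

Run:
```python
from h import *
P=np.load('top.npy'); S=np.load('scene.npy')
def sub(P,x0,x1,y0,y1,z0,z1):
    Q=P.reshape(-1,3); return Q[(Q[:,0]>x0)&(Q[:,0]<x1)&(Q[:,1]>y0)&(Q[:,1]<y1)&(Q[:,2]>z0)&(Q[:,2]<z1)]
for n,r in dict(block=(225,245,170,235),fix=(300,360,170,240)).items():
    Q=P[r[2]:r[3],r[0]:r[1]].reshape(-1,3); print(n,np.nanmin(Q,0).round(3),np.nanmax(Q,0).round(3),np.nanmean(Q,0).round(3))
c=P[209,323];b=P[203,236]
print('c',c,'b',b)
cv2c=np.array
for nm,A in(('top',P),('scene',S)):
    Q=sub(A,.2,.7,.1,.5,.046,.054)
    m=np.nanmedian(Q,0)
    r=cv2.minAreaRect((Q[:,:2]*1000).astype(np.float32)); print(nm,'blocktop',len(Q),r,m)
    Q=sub(A,.3,.7,.15,.4,.12,.2); print('handles',len(Q))
    for i in range(2):
        pass
    from scipy.cluster.hierarchy import fclusterdata
    if len(Q)>3:
        l=fclusterdata(Q[:,:2],.03,'distance')
        for k in set(l): q=Q[l==k];print('  h',len(q),((q.min(0)+q.max(0))/2).round(4),q.min(0).round(3),q.max(0).round(3),np.median(q,0).round(4))
    Q=sub(A,.3,.7,-.1,.12,.112,.121); print('flange',len(Q),Q.min(0),Q.max(0),cv2.minEnclosingCircle((Q[:,:2]*1000).astype(np.float32)))
    Q=sub(A,.3,.7,-.1,.12,.123,.18); print('clamp',len(Q),(Q.min(0),Q.max(0)) if len(Q) else 0)
    for q in Q[np.argsort(-Q[:,2])][:60:2]: print(q.round(3).tolist(),end=' ')
    Q=sub(A,.3,.7,-.1,.15,.008,.016);print('\nplate',len(Q),cv2.minAreaRect((Q[:,:2]*1000).astype(np.float32)))
```

```text
block [ 0.475  0.183 -0.006] [0.674 0.253 0.198] [0.564 0.211 0.055]
fix [ 0.457 -0.158 -0.009] [0.673 0.024 0.157] [ 0.56  -0.065  0.02 ]
c [ 0.54615349 -0.04578353  0.01859767] b [0.56189138 0.20899957 0.04594411]
top blocktop 923 ((478.68994140625, 249.83433532714844), (148.97557067871094, 351.5329284667969), 63.24321746826172) [0.55477795 0.20976623 0.05053221]
handles 200
  h 98 [0.524  0.2055 0.1639] [0.513 0.195 0.13 ] [0.535 0.216 0.198] [0.5208 0.2018 0.1883]
  h 102 [0.6032 0.2196 0.1639] [0.592 0.209 0.13 ] [0.615 0.231 0.198] [0.5997 0.2157 0.1858]
flange 218 [ 0.50231061 -0.08063576  0.11213322] [ 0.56967908 -0.01685043  0.12055288] ((536.434814453125, -47.905982971191406), 34.173973083496094)
clamp 151 (array([ 0.53524786, -0.09999293,  0.12311043]), array([ 0.60441998, -0.02248467,  0.14143656]))
[0.59, -0.069, 0.141] [0.593, -0.064, 0.139] [0.588, -0.069, 0.138] [0.596, -0.07, 0.138] [0.593, -0.07, 0.138] [0.591, -0.067, 0.137] [0.591, -0.064, 0.137] [0.585, -0.067, 0.136] [0.594, -0.061, 0.136] [0.586, -0.072, 0.136] [0.591, -0.072, 0.135] [0.586, -0.064, 0.135] [0.6
[... 1208 characters left out ...]
36] [0.586, -0.07, 0.136] [0.585, -0.063, 0.136] [0.583, -0.067, 0.135] [0.58, -0.071, 0.135] [0.588, -0.063, 0.135] [0.584, -0.061, 0.134] [0.579, -0.07, 0.133] [0.584, -0.068, 0.132] [0.593, -0.064, 0.131] [0.6, -0.068, 0.131] [0.586, -0.064, 0.13] [0.583, -0.067, 0.13] [0.582, -0.059, 0.13] [0.59, -0.061, 0.13] [0.585, -0.066, 0.13] [0.581, -0.062, 0.13] [0.583, -0.07, 0.13] [0.577, -0.067, 0.13] [0.581, -0.065, 0.129] [0.595, -0.06, 0.129] [0.579, -0.077, 0.129] [0.559, -0.062, 0.128] [0.575, -0.065, 0.128] [0.583, -0.074, 0.128] [0.565, -0.058, 0.128] [0.578, -0.062, 0.128] 
plate 1047 ((490.3189697265625, 8.272918701171875), (166.79293823242188, 312.52520751953125), 47.946529388427734)
```

drive_tool(plan=[[0,0,-0.03,0,0,7.45,1],[0,0,-0.03,0,0,7.45,1],[0.01,-0.02,-0.01,0,0,0,1],[0.021,-0.039,0,0,0,0,1],[0.021,-0.039,0,0,0,0,1],[0.021,-0.039,0,0,0,0,1],[0.021,-0.039,0,0,0,0,1],[0.021,-0.039,0,0,0,0,1],[0.021,-0.039,0,0,0,0,1],[0.021,-0.039,0,0,0,0,1]])

```text
t: 1.1
tcp_pos: [0.3657, -0.2509, 0.3151]
tool_rot: [0.996, 0.084, -0.0, -0.0]
force: [0.8, 0.6, 0.1]
finger_gap: 1.0
gripper_force: 0.0
```

drive_tool(plan=[[0.021,-0.039,0,0,0,0,1],[0.021,-0.039,0,0,0,0,1],[0.021,-0.039,0,0,0,0,1],[0.01,-0.02,0,0,0,0,1],[0,0,0,0,0,0,1],[0,0,0,0,0,0,1]])

```text
t: 1.7
tcp_pos: [0.4144, -0.1053, 0.3152]
tool_rot: [0.996, 0.086, -0.0, 0.0]
force: [0.8, -0.6, 0.7]
finger_gap: 1.003
gripper_force: 0.0
```

Run:
```python
from h import *
d,T=snap('wrist'); save(d,'w1.png'); P=cloud(d,T); np.save('w1.npy',P)
print(d['fov_y'],np.array(d['mount']).round(3).tolist(),T.round(3).tolist())
Q=P.reshape(-1,3);Q=Q[(Q[:,2]>.112)&(Q[:,2]<.16)&(Q[:,0]>.47)&(Q[:,0]<.68)]
print(len(Q)); 
for lo,hi in((.113,.121),(.121,.13),(.13,.145),(.145,.16)):
    q=Q[(Q[:,2]>lo)&(Q[:,2]<hi)]
    if len(q): print(lo,len(q),q.min(0).round(4),q.max(0).round(4),cv2.minEnclosingCircle((q[:,:2]*1000).astype(np.float32)))
```

```text
69.12821751752674 [[-0.001, 0.963, 0.269, 0.068], [1.0, 0.001, -0.001, -0.0], [-0.001, 0.269, -0.963, -0.128], [0.0, 0.0, 0.0, 1.0]] [[0.17, 0.949, 0.265, 0.481], [-0.985, 0.163, 0.047, -0.093], [0.001, -0.27, 0.963, 0.444], [0.0, 0.0, 0.0, 1.0]]
4293
0.113 1908 [ 0.5015 -0.0836  0.1131] [0.5871 0.2043 0.121 ] ((543.5914306640625, 61.31782150268555), 145.13247680664062)
0.121 1072 [ 0.5134 -0.1202  0.1212] [0.5917 0.2048 0.13  ] ((545.9688720703125, 42.36238479614258), 165.6556854248047)
0.13 625 [ 0.5128 -0.1191  0.13  ] [0.5887 0.2048 0.145 ] ((544.994384765625, 42.859588623046875), 165.05442810058594)
0.145 655 [ 0.5128 -0.1202  0.145 ] [0.5875 0.2046 0.1573] ((546.6734008789062, 42.21290969848633), 165.87774658203125)
```

View pics/w1.png

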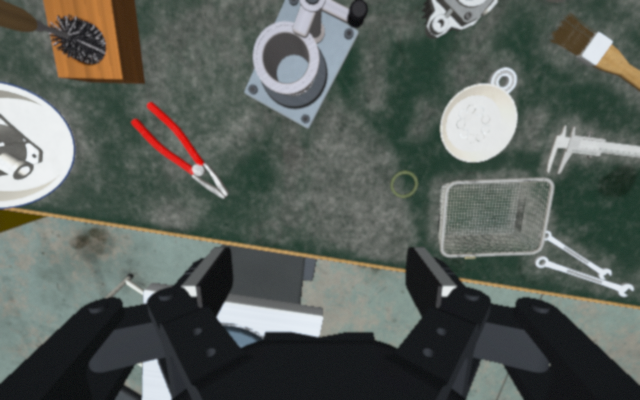

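The wrist view shows the sleeve's flange at about (287,55), the black clamp grip at (357,12), the block with the thick head at (80,42), and the pliers clear at (185,150).

Run:
```python
from h import *
from scipy.optimize import least_squares
P=np.load('w1.npy'); Q=P.reshape(-1,3)
q=Q[(abs(Q[:,2]-.117)<.0035)&(np.hypot(Q[:,0]-.535,Q[:,1]+.049)<.042)]
print(len(q),np.median(q[:,2]))
# annulus fit: points all have r in [23.5,34]; penalise outside
r=least_squares(lambda c:(lambda d:np.maximum(0,.0235-d)+np.maximum(0,d-.034))(np.hypot(q[:,0]-c[0],q[:,1]-c[1])),[.535,-.049],loss='soft_l1',f_scale=.001)
print(r.x,r.cost)
im=cv2.imread('pics/w1.png'); dark=(im.max(2)<60)
m=dark.reshape(-1)&(Q[:,2]>.115)&(Q[:,2]<.16)&(Q[:,1]<0)&(Q[:,0]>.5)
k=Q[m];print('grip',len(k),k.min(0),k.max(0)); t=k[k[:,2]>.146]; print('top',len(t),t.mean(0),t.min(0),t.max(0))
# block orientation from top camera
A=np.load('top.npy').reshape(-1,3)
b=A[(A[:,0]>.45)&(A[:,0]<.68)&(A[:,1]>.14)&(A[:,1]<.28)&(abs(A[:,2]-.05)<.006)]
print(cv2.minAreaRect((b[:,:2]*1000).astype(np.float32)))
d=A[(A[:,0]>.35)&(A[:,0]<.75)&(A[:,1]>-.16)&(A[:,1]<.05)&(abs(A[:,2]-.012)<.003)]
print(cv2.minAreaRect((d[:,:2]*1000).astype(np.float32)))
```

```text
1849 0.11663946013962889
[ 0.53532212 -0.04975684] 3.313499775555071e-07
grip 417 [ 0.57128084 -0.12023948  0.1276979 ] [ 0.58744435 -0.10442901  0.15444814]
top 331 [ 0.57868687 -0.1121322   0.15157859] [ 0.57128084 -0.12023948  0.14630078] [ 0.58744435 -0.10442901  0.15444814]
((561.9368896484375, 211.26429748535156), (161.3916473388672, 81.32023620605469), 8.218157768249512)
((546.0780639648438, -46.03300476074219), (381.8741149902344, 186.47653198242188), 0.07354430109262466)
```

drive_tool(plan=[[0.02,-0.036,0,0,0,0,1],[0.02,-0.036,0,0,0,0,1],[0.02,-0.036,0,0,0,0,1],[0.02,-0.036,0,0,0,0,1],[0.02,-0.036,0,0,0,0,1],[0.02,-0.036,0,0,0,0,1],[0.02,-0.036,0,0,0,0,1],[0.019,-0.036,0,0,0,0,1],[0,0,0.02,0,0,0,1],[0,0,0.02,0,0,0,1]])

```text
t: 2.75
tcp_pos: [0.5241, 0.2051, 0.2749]
tool_rot: [0.996, 0.085, 0.001, 0.0]
force: [0.6, 0.1, 0.0]
finger_gap: 1.0
gripper_force: 0.0
```

drive_tool(plan=[[0,0,0.02,0,0,0,1],[0,0,0,0,0,0,1]])

```text
t: 2.95
tcp_pos: [0.5213, 0.2034, 0.2523]
tool_rot: [0.996, 0.084, -0.003, 0.001]
force: [-0.2, 0.4, -0.1]
finger_gap: 1.001
gripper_force: 0.0
```

Run:
```python
from h import *
s=manip.sense();print(s['tcp_pos'],s['tool_rot'])
d,T=snap('wrist'); save(d,'w2.png'); P=cloud(d,T).reshape(-1,3)
q=P[(P[:,2]>.13)&(P[:,2]<.2)&(np.hypot(P[:,0]-.522,P[:,1]-.206)<.025)]
print(len(q),q.min(0),q.max(0))
```

```text
[0.52134289 0.20341538 0.25229522] [ 9.96486554e-01  8.36802160e-02 -3.45236969e-03  5.00918065e-04]
1127 [0.51357828 0.19444468 0.13005035] [0.53494077 0.21608029 0.19468845]
```

View pics/w2.png

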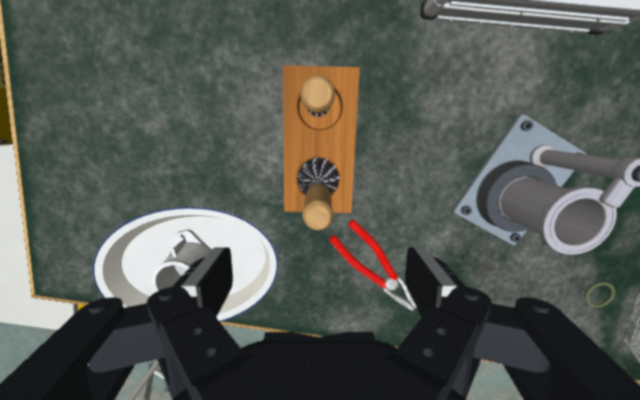

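The handle top is at (318,215), centred between the fingers in column; the thick head (318,180) is in the near pocket and nothing is between the fingers. Descend and grip.

drive_tool(plan=[[0.003,-0.001,0.015,0,0,0,1],[0,0,0.02,0,0,0,1],[0,0,0.02,0,0,0,1],[0,0,0.018,0,0,0,1],[0,0,0.01,0,0,0,1],[0,0,0,0,0,0,1],[0,0,0,0,0,0,-1],[0,0,0,0,0,0,-1],[0,0,0,0,0,0,-1],[0,0,0,0,0,0,-1]], newtons=50)

```text
t: 4.0
tcp_pos: [0.5257, 0.2069, 0.173]
tool_rot: [0.996, 0.085, 0.001, -0.0]
force: [-0.5, -1.1, -0.4]
finger_gap: 0.33
gripper_force: 0.0
```

drive_tool(plan=[[0,0,0,0,0,0,-1],[0,0,0,0,0,0,-1],[0,0,0,0,0,0,-1],[0,0,0,0,0,0,-1]])

```text
t: 4.4
tcp_pos: [0.5259, 0.2066, 0.173]
tool_rot: [0.996, 0.085, 0.001, 0.0]
force: [-0.5, -1.2, 5.7]
finger_gap: 0.241
gripper_force: 49.0
```

drive_tool(plan=[[0,0,-0.02,0,0,0,-1],[0,0,-0.04,0,0,0,-1],[0,0,-0.04,0,0,0,-1],[0,0,-0.04,0,0,0,-1],[0,0,-0.02,0,0,0,-1],[-0.002,0.018,0,0,0,0,-1],[-0.005,0.036,0,0,0,0,-1],[-0.005,0.036,0,0,0,0,-1],[-0.005,0.036,0,0,0,0,-1],[-0.005,0.036,0,0,0,0,-1]])

```text
t: 5.4
tcp_pos: [0.5303, 0.0426, 0.3315]
tool_rot: [0.996, 0.085, -0.001, -0.001]
force: [0.4, 0.6, -1.5]
finger_gap: 0.244
gripper_force: 49.1
```

drive_tool(plan=[[-0.005,0.036,0,0,0,0,-1],[-0.005,0.036,0,0,0,0,-1],[-0.002,0.018,0,0,0,0,-1],[0,0,0,0,0,0,-1],[0,0,0,0,0,0,-1]])

```text
t: 5.9
tcp_pos: [0.5339, -0.0469, 0.3315]
tool_rot: [0.996, 0.084, -0.001, -0.001]
force: [0.7, 0.4, -0.9]
finger_gap: 0.237
gripper_force: 49.2
```

Run:
```python
from h import *
s=manip.sense();t=s['tcp_pos'];print(t,s['tool_rot'])
for n in('scene','wrist'):
    d,T=snap(n); save(d,n+'3.png'); P=cloud(d,T); np.save(n+'3.npy',P)
    Q=P.reshape(-1,3)
    q=Q[(np.hypot(Q[:,0]-t[0],Q[:,1]-t[1])<.04)&(Q[:,2]>.14)&(Q[:,2]<t[2]-.016)]
    print(n,len(q),q.min(0) if len(q) else 0)
    for z in np.arange(.15,.33,.01):
        k=q[abs(q[:,2]-z)<.005]
        if len(k): print(round(z,3),len(k),k.min(0)[:2].round(4),k.max(0)[:2].round(4),((k.min(0)+k.max(0))/2)[:2].round(4))
```

```text
[ 0.53392336 -0.04693707  0.33154806] [ 9.96445982e-01  8.42255884e-02 -7.26209897e-04 -9.63686503e-04]
scene 843 [ 0.50616658 -0.07081671  0.16636985]
0.17 53 [ 0.5115 -0.0678] [ 0.5471 -0.0291] [ 0.5293 -0.0485]
0.18 80 [ 0.5083 -0.0646] [ 0.5515 -0.0271] [ 0.5299 -0.0459]
0.19 89 [ 0.5062 -0.0667] [ 0.5491 -0.0267] [ 0.5276 -0.0467]
0.2 89 [ 0.5065 -0.0708] [ 0.5481 -0.027 ] [ 0.5273 -0.0489]
0.21 84 [ 0.5071 -0.0701] [ 0.5484 -0.0265] [ 0.5277 -0.0483]
0.22 95 [ 0.5084 -0.0666] [ 0.5531 -0.0269] [ 0.5308 -0.0467]
0.23 107 [ 0.507  -0.0683] [ 0.5496 -0.0274] [ 0.5283 -0.0479]
0.24 16 [ 0.5237 -0.0618] [ 0.5348 -0.0377] [ 0.5293 -0.0497]
0.25 10 [ 0.5266 -0.0493] [ 0.5303 -0.0449] [ 0.5284 -0.0471]
0.26 11 [ 0.5261 -0.0513] [ 0.5311 -0.0452] [ 0.5286 -0.0482]
0.27 19 [ 0.5238 -0.0527] [ 0.5319 -0.0436] [ 0.5279 -0.0481]
0.28 32 [ 0.5199 -0.0533] [ 0.5356 -0.0389] [ 0.5278 -0.0461]
0.29 51 [ 0.5199 -0.0561] [ 0.5391 -0.0365] [ 0.5295 -0.0463]
0.3 51 [ 0.5189 -0.0547] [ 0.5384 -0.0368] [ 0.5286 -0.0458]
0.31 53 [ 0.5183 -0.0536] [ 0.5402 -0.0368] [ 0.5292 -0.0452]
0.32 3 [ 0.5209 -0.
[... 387 characters left out ...]
5322 -0.047 ]
0.22 423 [ 0.5108 -0.0702] [ 0.5547 -0.0239] [ 0.5328 -0.0471]
0.23 1035 [ 0.5146 -0.0701] [ 0.5544 -0.0241] [ 0.5345 -0.0471]
0.24 128 [ 0.5215 -0.0644] [ 0.5508 -0.0291] [ 0.5362 -0.0467]
0.25 30 [ 0.532  -0.0497] [ 0.5348 -0.044 ] [ 0.5334 -0.0468]
0.26 15 [ 0.5331 -0.0484] [ 0.5346 -0.0441] [ 0.5338 -0.0463]
0.27 12 [ 0.5351 -0.0493] [ 0.537  -0.0425] [ 0.536  -0.0459]
0.28 4 [ 0.5399 -0.0471] [ 0.5413 -0.0432] [ 0.5406 -0.0451]
0.29 116 [ 0.5346 -0.0558] [ 0.5428 -0.0362] [ 0.5387 -0.046 ]
0.3 171 [ 0.5336 -0.0565] [ 0.5429 -0.0356] [ 0.5382 -0.046 ]
0.31 252 [ 0.5322 -0.0561] [ 0.5432 -0.0354] [ 0.5377 -0.0458]
0.32 17 [ 0.5335 -0.0554] [ 0.5427 -0.0358] [ 0.5381 -0.0456]
```

View pics/wrist3.png

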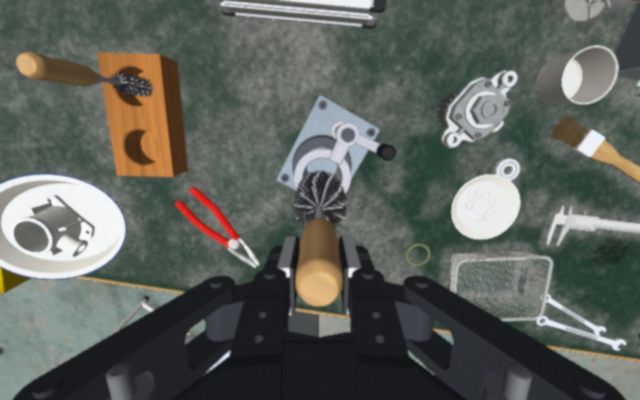

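The brush hangs upright at about (320,200) just over the sleeve; the measured axis is (0.5317, -0.0468) against the sleeve at (0.5353, -0.0498), so I shift by 3 to 4 mm and go in.

drive_tool(plan=[[0.003,0.004,0,0,0,0,-1],[0,0,0.015,0,0,0,-1],[0,0,0.015,0,0,0,-1],[0,0,0.015,0,0,0,-1],[0,0,0.015,0,0,0,-1],[0,0,0.015,0,0,0,-1],[0,0,0,0,0,0,-1]])

```text
t: 6.7
tcp_pos: [0.5369, -0.0496, 0.2554]
tool_rot: [0.996, 0.085, -0.002, -0.001]
force: [-0.4, 0.3, -1.7]
finger_gap: 0.24
gripper_force: 49.2
```

drive_tool(plan=[[0,0,0.02,0,0,0,-1],[0,0,0.02,0,0,0,-1],[0,0,0.02,0,0,0,-1],[0,0,0.012,0,0,0,-1],[0,0,0,0,0,0,-1],[0,0,0,0,0,0,-1]])

```text
t: 7.3
tcp_pos: [0.5387, -0.0508, 0.186]
tool_rot: [0.996, 0.085, 0.001, 0.0]
force: [-0.0, 1.1, -1.0]
finger_gap: 0.244
gripper_force: 49.3
```

drive_tool(plan=[[-0.001,0,0.004,0,0,0,-1],[0,0,0,0,0,0,-1],[0,0,0,0,0,0,-1],[0,0,-0.02,0,0,0,-1],[0,0,-0.02,0,0,0,-1],[0,0,-0.02,0,0,0,-1],[0,0,0,0,0,0,-1],[0,0,0,0,0,0,-1],[0,0,0,0,0,0,-1]])

```text
t: 8.2
tcp_pos: [0.5362, -0.0508, 0.2403]
tool_rot: [0.996, 0.085, -0.001, -0.0]
force: [-0.2, 1.4, -1.3]
finger_gap: 0.243
gripper_force: 49.3
```

drive_tool(plan=[[0,0,0.02,0,0,0,-1],[0,0,0.02,0,0,0,-1],[0,0,0.02,0,0,0,-1],[0,0,0,0,0,0,-1],[0,0,0,0,0,0,-1],[0,0,0,0,0,0,-1]])

```text
t: 8.8
tcp_pos: [0.5374, -0.0511, 0.1817]
tool_rot: [0.996, 0.085, 0.0, 0.0]
force: [-0.3, -0.5, -0.4]
finger_gap: 0.244
gripper_force: 50.1
```

drive_tool(plan=[[0,0,-0.02,0,0,0,-1],[0,0,-0.02,0,0,0,-1],[0,0,-0.02,0,0,0,-1],[0,0,0,0,0,0,-1],[0,0,0,0,0,0,-1],[0,0,-0.02,0,0,0,-1],[0,0,-0.035,0,0,0,-1],[0,0,-0.035,0,0,0,-1],[0,0,0,0,0,0,-1],[0.002,-0.018,0,0,0,0,-1]])

```text
t: 9.8
tcp_pos: [0.5363, -0.0343, 0.331]
tool_rot: [0.997, 0.084, 0.0, 0.001]
force: [-0.8, 1.0, -1.8]
finger_gap: 0.243
gripper_force: 50.2
```

drive_tool(plan=[[0.005,-0.036,0,0,0,0,-1],[0.005,-0.036,0,0,0,0,-1],[0.005,-0.036,0,0,0,0,-1],[0.004,-0.037,0,0,0,0,-1],[0.004,-0.037,0,0,0,0,-1],[0.004,-0.037,0,0,0,0,-1],[0.002,-0.019,0,0,0,0,-1],[0,0,0.03,0,0,0,-1],[0,0,0.03,0,0,0,-1],[0,0,0,0,0,0,-1]])

```text
t: 10.8
tcp_pos: [0.5201, 0.2061, 0.2655]
tool_rot: [0.996, 0.085, -0.007, 0.001]
force: [-0.6, 0.0, -1.3]
finger_gap: 0.242
gripper_force: 50.0
```

Run:
```python
from h import *
s=manip.sense();t=s['tcp_pos'];print(t,s['tool_rot'])
d,T=snap('wrist'); save(d,'w4.png'); P=cloud(d,T).reshape(-1,3)
q=P[(np.hypot(P[:,0]-t[0],P[:,1]-t[1])<.04)&(P[:,2]>t[2]-.165+.01)&(P[:,2]<t[2]-.016)]
for a,b in((-.14,-.1),(-.045,-.02)):
    k=q[(q[:,2]>t[2]+a)&(q[:,2]<t[2]+b)]; print(len(k),k.min(0),k.max(0))
```

```text
[0.52005078 0.20610859 0.26547851] [ 9.96351037e-01  8.50754170e-02 -6.80708705e-03  6.69307963e-04]
1392 [0.49512706 0.18201955 0.12572095] [0.53998179 0.22877352 0.16547511]
441 [0.51848231 0.1962841  0.22087804] [0.52881139 0.21699794 0.24546344]
```

View pics/w4.png

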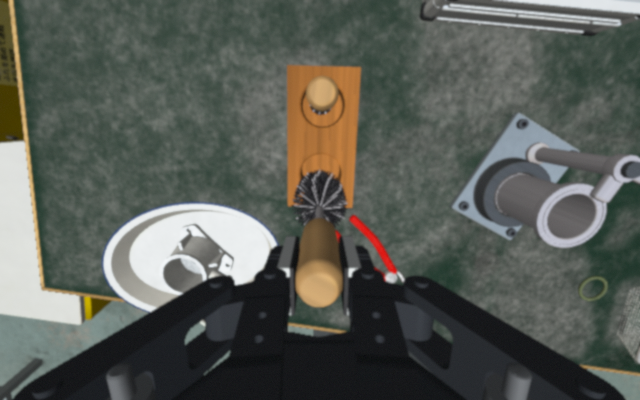

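The brush hangs above the near pocket (320,165), about 5 mm short towards the robot; I correct this and go down.

drive_tool(plan=[[0.005,0,0,0,0,0,-1],[0,0,0,0,0,0,-1],[0,0,0.015,0,0,0,-1],[0,0,0.01,0,0,0,-1],[0,0,0,0,0,0,-1]])

```text
t: 11.35
tcp_pos: [0.5287, 0.2071, 0.2456]
tool_rot: [0.996, 0.085, -0.001, 0.0]
force: [-0.3, 0.0, -1.5]
finger_gap: 0.241
gripper_force: 50.1
```

drive_tool(plan=[[-0.003,0,0,0,0,0,-1],[0,0,0.01,0,0,0,-1],[0,0,0.01,0,0,0,-1],[0,0,0,0,0,0,-1],[0,0,0,0,0,0,-1]])

```text
t: 11.85
tcp_pos: [0.5261, 0.2069, 0.2258]
tool_rot: [0.996, 0.085, -0.001, 0.0]
force: [-0.8, 0.0, -0.7]
finger_gap: 0.243
gripper_force: 50.1
```

Brush axis is about (0.524, 0.207), foot at 0.061. Now into the pocket.

drive_tool(plan=[[0,0,0.015,0,0,0,-1],[0,0,0.015,0,0,0,-1],[0,0,0.012,0,0,0,-1],[0,0,0.007,0,0,0,-1],[0,0,0,0,0,0,-1],[0,0,0,0,0,0,-1]])

```text
t: 12.45
tcp_pos: [0.5267, 0.207, 0.1775]
tool_rot: [0.996, 0.085, 0.0, -0.0]
force: [-0.1, 0.8, -0.6]
finger_gap: 0.244
gripper_force: 50.1
```

drive_tool(plan=[[0,0,0.003,0,0,0,-1],[0,0,0,0,0,0,-1],[0,0,0,0,0,0,0],[0,0,0,0,0,0,1],[0,0,0,0,0,0,1],[0,0,0,0,0,0,1],[0,0,0,0,0,0,1],[0,0,0,0,0,0,1],[0,0,0,0,0,0,1]])

```text
t: 13.35
tcp_pos: [0.5263, 0.2069, 0.1743]
tool_rot: [0.996, 0.085, -0.0, -0.0]
force: [-0.5, 0.3, -0.8]
finger_gap: 0.997
gripper_force: 0.0
```

drive_tool(plan=[[0,0,-0.02,0,0,0,1],[0,0,-0.03,0,0,0,1],[0,0,-0.03,0,0,0,1],[0,0,-0.02,0,0,0,1],[0,0,0,0,0,0,1],[0,0,0,0,0,0,1]])

```text
t: 13.95
tcp_pos: [0.5261, 0.2069, 0.2741]
tool_rot: [0.996, 0.085, 0.0, 0.0]
force: [-0.1, -0.3, -0.1]
finger_gap: 1.001
gripper_force: 0.0
```

Run:
```python
from h import *
s=manip.sense();print(s['tcp_pos'],s['q'].round(2))
for n in('scene','wrist'):
    d,T=snap(n); save(d,n+'5.png'); P=cloud(d,T); Q=P.reshape(-1,3)
    for a,b in((.05,.075),(.085,.11),(.125,.15),(.165,.2)):
        k=Q[(np.hypot(Q[:,0]-.523,Q[:,1]-.206)<.032)&(Q[:,2]>a)&(Q[:,2]<b)]; print(n,a,len(k),k.min(0).round(4),k.max(0).round(4))
```

```text
[0.52606815 0.20689576 0.27413552] [ 0.18  0.41  1.55 -0.    1.18  1.58]
scene 0.05 346 [0.4911 0.1776 0.05  ] [0.5547 0.2357 0.0749]
scene 0.085 36 [0.5188 0.1994 0.0865] [0.5255 0.2088 0.1098]
scene 0.125 130 [0.5121 0.1988 0.125 ] [0.5308 0.2157 0.1498]
scene 0.165 185 [0.5109 0.1963 0.1652] [0.5303 0.2149 0.1945]
wrist 0.05 1013 [0.4938 0.1744 0.05  ] [0.5546 0.2375 0.075 ]
wrist 0.085 4 [0.5268 0.2047 0.0871] [0.5277 0.2079 0.0901]
wrist 0.125 89 [0.5273 0.1953 0.1272] [0.5356 0.2164 0.1499]
wrist 0.165 731 [0.5144 0.1952 0.165 ] [0.5358 0.2168 0.1944]
```

The brush stands upright in the pocket (foot about 9 mm). Next, go to the clamp grip.

drive_tool(plan=[[0,0.02,0,0,0,0,1],[0,0.04,0,0,0,0,1],[0,0.04,0,0,0,0,1],[0,0.04,0,0,0,0,1],[0,0.04,0,0,0,0,1],[0,0.04,0,0,0,0,1],[0,0.04,0,0,0,0,1],[-0.002,0.04,0,0,0,0,1],[0,0.023,0,0,0,0,1],[0,0,0,0,0,-8.2,1]])

```text
t: 15.05
tcp_pos: [0.5789, -0.1154, 0.2723]
tool_rot: [0.988, 0.155, -0.001, -0.0]
force: [0.3, 1.2, 0.1]
finger_gap: 0.999
gripper_force: 0.0
```

drive_tool(plan=[[0,0,0,0,0,-8.2,1],[0,0,0,0,0,-8.2,1],[0,0,0,0,0,-8.2,1],[0,0,0,0,0,-8.2,1],[0,0,0,0,0,-8.2,1],[0,0,0.01,0,0,-8.2,1],[0,0,0.02,0,0,-8.2,1],[0,0,0.02,0,0,0,1],[0,0,0,0,0,0,1],[0,0,0,0,0,0,1]])

```text
t: 16.05
tcp_pos: [0.5784, -0.1116, 0.2231]
tool_rot: [0.792, 0.611, -0.001, -0.001]
force: [-0.3, -0.6, 0.3]
finger_gap: 0.998
gripper_force: 0.0
```

Run:
```python
from h import *
s=manip.sense();print(s['tcp_pos'],s['tool_rot'],s['q'].round(2))
d,T=snap('wrist'); save(d,'w6.png'); P=cloud(d,T); Q=P.reshape(-1,3); np.save('w6.npy',P)
dark=(d['image'].max(2)<60).reshape(-1)
k=Q[dark&(np.hypot(Q[:,0]-.579,Q[:,1]+.112)<.03)&(Q[:,2]>.125)&(Q[:,2]<.16)]
print(len(k),k.min(0),k.max(0))
k=k[k[:,2]>.148];print(len(k),k.mean(0),k.min(0),k.max(0))
```

```text
[ 0.57836411 -0.1115708   0.22313126] [ 7.91697647e-01  6.10911358e-01 -7.40353404e-04 -1.26480056e-03] [-0.38  0.51  1.55  0.    1.09 -0.12]
520 [ 0.57197184 -0.12041434  0.12772102] [ 0.58837428 -0.10348363  0.15411459]
395 [ 0.58034813 -0.11109624  0.15172546] [ 0.57197184 -0.12041434  0.14832545] [ 0.58837428 -0.10364255  0.15411459]
```

View pics/w6.png

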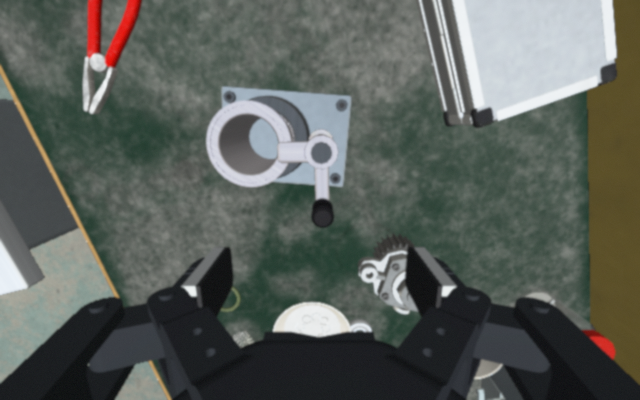

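The black grip is at (322,212), centred between the fingers with the lever pointing along the tool's x axis; the pump top lies below the fingertip level. Descend and grip lightly.

drive_tool(plan=[[0,0.002,0.015,0,0,0,1],[0,0,0.02,0,0,0,1],[0,0,0.02,0,0,0,1],[0,0,0.015,0,0,0,1],[0,0,0.006,0,0,0,1],[0,0,0,0,0,0,0],[0,0,0,0,0,0,-0.4],[0,0,0,0,0,0,-0.5],[0,0,0,0,0,0,-0.5],[0,0,0,0,0,0,-0.5]], newtons=20)

```text
t: 17.1
tcp_pos: [0.5811, -0.1123, 0.1489]
tool_rot: [0.792, 0.611, 0.0, 0.0]
force: [-0.3, -0.5, 0.3]
finger_gap: 0.253
gripper_force: 0.0
```

drive_tool(plan=[[0,0,0,0,0,0,-1],[0,0,0,0,0,0,-1],[0,0,0,0,0,0,-1]])

```text
t: 17.4
tcp_pos: [0.581, -0.1124, 0.1488]
tool_rot: [0.792, 0.611, 0.0, 0.0]
force: [-1.1, -0.1, 4.6]
finger_gap: 0.178
gripper_force: 21.2
```

drive_tool(plan=[[0,0.0024,0,0,0,-3,-1],[0.0002,0.0047,0,0,0,-6,-1],[0.0002,0.0047,0,0,0,-6,-1],[0.0002,0.0047,0,0,0,-6,-1],[0,0,0,0,0,0,-1]])

```text
t: 17.9
tcp_pos: [0.5977, -0.1131, 0.1488]
tool_rot: [0.667, 0.745, 0.001, 0.0]
force: [0.2, 1.7, 5.5]
finger_gap: 0.175
gripper_force: 21.4
```

drive_tool(plan=[[0.0002,0.0047,0,0,0,-6,-1],[0.0002,0.0047,0,0,0,-6,-1],[0.0002,0.0047,0,0,0,-6,-1],[0.0002,0.0047,0,0,0,-6,-1],[0.0002,0.0047,0,0,0,-6,-1],[0.0002,0.0047,0,0,0,-6,-1],[0.0002,0.0047,0,0,0,-6,-1],[0.0002,0.0047,0,0,0,-6,-1],[0.0002,0.0047,0,0,0,-6,-1],[0,0,0,0,0,0,-1]])

```text
t: 18.9
tcp_pos: [0.6309, -0.09, 0.1487]
tool_rot: [0.256, 0.967, 0.001, -0.001]
force: [-1.7, 3.6, 6.5]
finger_gap: 0.174
gripper_force: 21.4
```

drive_tool(plan=[[0.0002,0.0047,0,0,0,-6,-1],[0.0002,0.0047,0,0,0,-6,-1],[0,0.0018,0,0,0,-2,-1],[0,0,0,0,0,0,-1],[0,0,0,0,0,0,-1]])

```text
t: 19.4
tcp_pos: [0.6336, -0.0826, 0.1487]
tool_rot: [0.137, 0.991, -0.001, -0.002]
force: [-5.8, -3.5, 7.1]
finger_gap: 0.176
gripper_force: 21.6
```

drive_tool(plan=[[0,0,0,0,0,0,0],[0,0,0,0,0,0,0],[0,0,0,0,0,0,1],[0,0,0,0,0,0,1],[0,0,-0.02,0,0,0,1],[0,0,-0.03,0,0,0,1],[0,0,-0.03,0,0,0,1],[0,0,-0.02,0,0,0,1],[0,0,0,0,0,0,1],[0,0,0,0,0,0,1]])

```text
t: 20.4
tcp_pos: [0.6357, -0.0811, 0.2479]
tool_rot: [0.136, 0.991, 0.0, -0.0]
force: [0.4, 1.0, -0.7]
finger_gap: 1.004
gripper_force: 0.0
```

Run:
```python
from h import *
s=manip.sense();print(s['tcp_pos'],s['tool_rot'],s['q'].round(2))
for n in ('wrist','top'):
    d,T=snap(n); save(d,n+'7.png'); P=cloud(d,T); Q=P.reshape(-1,3); np.save(n+'7.npy',P)
    dark=(d['image'].max(2)<60).reshape(-1)
    k=Q[dark&(np.hypot(Q[:,0]-.633,Q[:,1]+.082)<.03)&(Q[:,2]>.148)&(Q[:,2]<.158)]
    if len(k):print(n,len(k),k.mean(0),k.min(0),k.max(0))
    q=Q[(abs(Q[:,2]-.117)<.0035)&(np.hypot(Q[:,0]-.535,Q[:,1]+.049)<.042)]
    if len(q): print('flange',len(q),q.min(0),q.max(0))
    k=Q[(Q[:,2]>.124)&(Q[:,2]<.16)&(np.hypot(Q[:,0]-.575,Q[:,1]+.06)<.1)]
    if len(k): np.save(n+'k.npy',k)
    for a in np.arange(.5,.66,.01):
        g=k[abs(k[:,0]-a)<.005]
        if len(g): print(a.round(2),len(g),g[:,1].min().round(3),g[:,1].max().round(3),g[:,2].max().round(3))
```

```text
[ 0.63574459 -0.08110162  0.24791403] [ 1.36355562e-01  9.90659958e-01  5.26974025e-05 -7.74374197e-05] [-0.3   0.55  1.39  0.    1.21 -1.6 ]
wrist 332 [ 0.63247236 -0.08259776  0.15162879] [ 0.62476338 -0.09093855  0.14803619] [ 0.64150812 -0.07455857  0.15399941]
flange 3014 [ 0.50205909 -0.08357589  0.11351623] [ 0.56959588 -0.01605319  0.11928218]
0.57 16 -0.098 -0.091 0.13
0.58 487 -0.102 -0.058 0.137
0.59 534 -0.101 -0.056 0.138
0.6 225 -0.08 -0.057 0.138
0.61 152 -0.082 -0.068 0.13
0.62 153 -0.085 -0.072 0.15
0.63 343 -0.091 -0.075 0.154
0.64 102 -0.091 -0.075 0.154
```

View pics/wrist7.png

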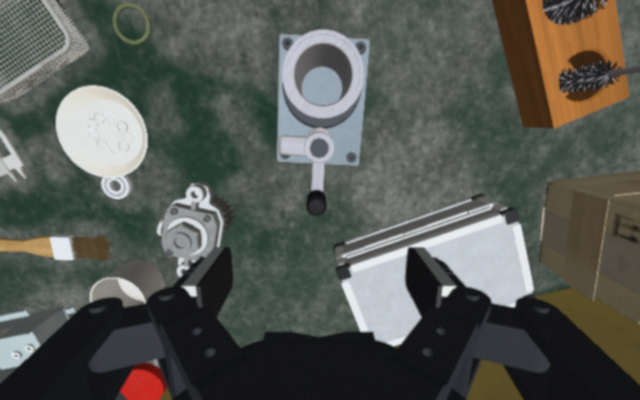

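The grip is now at (317,203) on the far side with the clamp finger clear of the flange at (322,78); the clamp is about 85° open. The closing line already lies across the fixture, so I slide over the sleeve.

drive_tool(plan=[[0.015,0,0,0,0,0,1],[0.03,0.001,0,0,0,0,1],[0.03,0.001,0,0,0,0,1],[0.02,0.001,0,0,0,0,1],[0.01,0,0,0,0,0,1],[0,0,0.02,0,0,1.5,1],[0,0,0.03,0,0,0,1],[0,0,0.015,0,0,0,1],[0,0,0,0,0,0,1],[0,0,0,0,0,0,1]])

```text
t: 21.5
tcp_pos: [0.536, -0.0503, 0.1828]
tool_rot: [0.149, 0.989, 0.0, -0.0]
force: [-0.3, 0.3, -0.2]
finger_gap: 1.003
gripper_force: 0.0
```

Run:
```python
from h import *
s=manip.sense();t=s['tcp_pos'];print(t,s['tool_rot'])
from scipy.spatial.transform import Rotation as R
print(R.from_quat(s['tool_rot']).as_matrix().T@(np.array([.5357,-.0498,t[2]])-t))
d,T=snap('wrist'); Q=cloud(d,T).reshape(-1,3)
q=Q[(abs(Q[:,2]-.117)<.003)&(np.hypot(Q[:,0]-.535,Q[:,1]+.049)<.042)];print(len(q),q.min(0),q.max(0))
```

```text
[ 0.5360194  -0.05026875  0.18282868] [ 1.49408514e-01  9.88775488e-01  4.30531834e-05 -3.57160623e-04]
[4.43637519e-04 3.53447992e-04 3.11420688e-07]
3655 [ 0.50168665 -0.08363304  0.11401446] [ 0.56968468 -0.01597456  0.11917086]
```

drive_tool(plan=[[0,0,0.02,0,0,0,1],[0,0,0.02,0,0,0,1],[0,0,0.02,0,0,0,1],[0,0,0.014,0,0,0,1],[0,0,0.006,0,0,0,1],[0,0,0,0,0,0,1]])

```text
t: 22.15
tcp_pos: [0.536, -0.0502, 0.1034]
tool_rot: [0.149, 0.989, -0.0, 0.0]
force: [0.4, -0.2, 0.3]
finger_gap: 0.999
gripper_force: 0.0
```

drive_tool(plan=[[0,0,0,0,0,0,-1],[0,0,0,0,0,0,-1],[0,0,0,0,0,0,-1],[0,0,0,0,0,0,-1],[0,0,0,0,0,0,-1],[0,0,0,0,0,0,-1]], newtons=80)

```text
t: 22.75
tcp_pos: [0.5368, -0.0502, 0.1055]
tool_rot: [0.149, 0.989, -0.0, 0.002]
force: [-0.9, 1.1, 7.4]
finger_gap: 0.764
gripper_force: 86.3
```

drive_tool(plan=[[0,0,-0.005,0,0,0,-1],[0,0,-0.01,0,0,0,-1],[0,0,-0.01,0,0,0,-1],[0,0,0,0,0,0,-1]])

```text
t: 23.15
tcp_pos: [0.5367, -0.0503, 0.13]
tool_rot: [0.149, 0.989, -0.0, 0.002]
force: [0.8, 0.1, -4.4]
finger_gap: 0.759
gripper_force: 89.4
```

Force −4.4 N: the sleeve's weight is on the gripper. Continue up.

drive_tool(plan=[[0,0,-0.015,0,0,0,-1],[0,0,-0.02,0,0,0,-1],[0,0,-0.02,0,0,0,-1],[0,0,-0.02,0,0,0,-1],[0,0,-0.015,0,0,0,-1],[0,0,-0.007,0,0,0,-1],[0,0,0,0,0,0,-1],[0,0,0,0,0,0,-1],[0,0,0,0,0,0,-1],[0,0,0,0,0,0,-1]])

```text
t: 24.15
tcp_pos: [0.5351, -0.0499, 0.2243]
tool_rot: [0.149, 0.989, 0.0, -0.001]
force: [0.3, -1.2, -2.9]
finger_gap: 0.765
gripper_force: 90.2
```

Run:
```python
from h import *
s=manip.sense();t=s['tcp_pos'];print(t,s['tool_rot'],s['force'])
d,T=snap('scene'); save(d,'s8.png'); Q=cloud(d,T).reshape(-1,3)
q=Q[(np.hypot(Q[:,0]-t[0],Q[:,1]-t[1])<.045)&(Q[:,2]>.11)&(Q[:,2]<.24)]
for z in np.arange(.115,.24,.01):
    k=q[abs(q[:,2]-z)<.005]
    if len(k)>3: print(round(z,3),len(k),k.min(0).round(4),k.max(0)[:2].round(4),k.mean(0)[:2].round(4))
dw,Tw=snap('wrist'); Q=cloud(dw,Tw).reshape(-1,3)
q=Q[(abs(Q[:,2]-.238)<.012)&(np.hypot(Q[:,0]-t[0],Q[:,1]-t[1])<.036)]
if len(q)>20:
    A=np.c_[q[:,:2]-t[:2],np.ones(len(q))];m=np.linalg.lstsq(A,q[:,2],rcond=None)[0];print('rim',len(q),m,np.std(q[:,2]-A@m))
cv2.imwrite('pics/s8c.png',cv2.resize(d['image'][120:280,160:420,::-1],None,fx=3,fy=3))
```

```text
[ 0.53511873 -0.0499034   0.22432348] [ 1.49342269e-01  9.88785002e-01  1.68846866e-04 -1.03814828e-03] [ 0.30813196 -1.17245669 -2.8805166 ]
0.135 89 [ 0.5023 -0.0656  0.131 ] [ 0.548  -0.0222] [ 0.5184 -0.0353]
0.145 102 [ 0.5032 -0.067   0.1401] [ 0.5481 -0.0223] [ 0.5181 -0.0345]
0.155 117 [ 0.5037 -0.0639  0.15  ] [ 0.548  -0.0216] [ 0.5184 -0.035 ]
0.165 109 [ 0.5038 -0.0615  0.1601] [ 0.5495 -0.0223] [ 0.5186 -0.0349]
0.175 103 [ 0.5038 -0.0619  0.1702] [ 0.5499 -0.0222] [ 0.5191 -0.0346]
0.185 114 [ 0.5036 -0.0669  0.18  ] [ 0.5509 -0.0211] [ 0.519  -0.0354]
0.195 116 [ 0.5041 -0.0669  0.1901] [ 0.5524 -0.0217] [ 0.5195 -0.0351]
0.205 110 [ 0.5032 -0.0654  0.2002] [ 0.5535 -0.0217] [ 0.5192 -0.0354]
0.215 121 [ 0.5041 -0.0826  0.2101] [ 0.5544 -0.0103] [ 0.5186 -0.0356]
0.225 195 [ 0.4977 -0.0893  0.2201] [ 0.558  -0.0061] [ 0.5283 -0.0432]
0.235 270 [ 0.4981 -0.0866  0.2301] [ 0.5635 -0.0052] [ 0.5279 -0.0473]
rim 10903 [-0.01502631  0.00745611  0.23538122] 0.0034705863742088973
```

View pics/s8c.png

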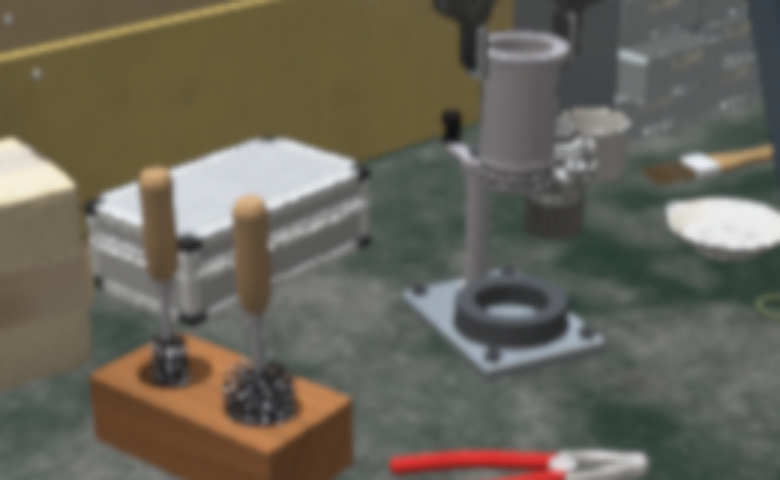

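The sleeve hangs upright at (520,110) with its foot about 97 mm above the ring. The clamp is open, and both brushes are standing in the block. I'm handing the job in.

drive_tool(plan=[[0,0,0,0,0,0,-1],[0,0,0,0,0,0,-1],[0,0,0,0,0,0,-1],[0,0,0,0,0,0,-1],[0,0,0,0,0,0,-1]])

```text
t: 24.75
tcp_pos: [0.5357, -0.0501, 0.2254]
tool_rot: [0.149, 0.989, -0.0, 0.0]
force: [0.3, 0.3, -4.0]
finger_gap: 0.764
gripper_force: 90.2
```

```bash
python3 -c "
from station import manip
print(manip.sense()['tcp_pos'],manip.sense()['qd']); print(manip.sign_off())"
```

```text
[ 0.53566558 -0.05005344  0.22535397] [ 0.00022824  0.00017132 -0.00016499  0.00134206 -0.0012459  -0.00123129]
the job is handed in; nothing more can be done
None
```

The job is handed in, no verdict returned: the bore got two full strokes, the thick brush stands back in its pocket, the clamp is about 85° open, and the sleeve is held still and upright with its foot about 97 mm above the ring.

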